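# Stop the feed drive and mesh its splined gear

## Robot

A 7-joint arm with a two-finger parallel gripper is mounted at the origin on the work surface; the furniture and walls round the work are solid. World frame = base frame: x ahead of the robot, y to its left, z up, the work surface at z = 0. Lengths are in m, angles in rad, forces in N, time in s.
With the tool pointing down it reaches from about 0.425 to 0.925 m from the base axis. Payload 6.8 kg.
Tool frame: the origin (TCP) lies at the very end of the fingers, on their centre line; the grasp point (between the pads) lies 19 mm behind it; z points along the fingers, y is the line along which they close (so a half turn about z gives the same grasp; the last joint's range is limited). The gripper opens to 85 mm and grips with 20 to 120 N. Pads are 22 mm wide; open, the fingers measure 114 mm over their backs; the gripper's body (76 mm by 85 mm) begins 54 mm behind the grasp point. The pads swing forward as they close: fully open they stand 13 mm farther back than shut.
Start: joints at [1.095, 0.477, 0.022, 1.555, -0.011, 1.109, -0.083], TCP at [0.243, -0.63, 0.231] pointing down, gripper open.
Joint ranges: [-2.96, 2.96], [-0.34, 2.1], [-1.41, 1.46], [0.24, 2.44], [-1.37, 4.51], [0.17, 1.92], [-2.96, 2.96]. Speed limits (rad/s): [2.39, 2.39, 3.14, 3.14, 3.14, 3.14, 3.14].

## Interface

Orientations are given as a unit quaternion [w, x, y, z].
In Python, from station import bot gives the robot as it stands.
- The arm moves only by the tool shift_gripper, called after "Request:" in YAML: its name, and indented under it one key for each argument. Schema: {"type":"object","properties":{"motion":{"type":"array","items":{"type":"object","properties":{"x":{"type":"number"},"y":{"type":"number"},"z":{"type":"number"},"rz":{"type":"number"},"aperture":{"type":"number"}},"additionalProperties":false,"required":["aperture"]},"minItems":1,"maxItems":20},"grip_n":{"type":"number"},"only":{"type":"string"},"quiet":{"type":"boolean"},"lines":{"type":"string"}},"required":["motion"],"additionalProperties":false}. motion is a list of rows, 1 to 20 of them, each an object with the fields x, y, z (the shift in units of 25 mm), rz (a turn about the tool's z in units of 0.2 rad), aperture (the opening from 0.0 (shut) to 1.0 (fully open)); a field left out counts as zero (the opening has to be given); each row shifts and turns the commanded pose from where the row before left it, along the tool's axes as they then stand; what a row does not reach is not made up. A row lasts 1/10 s, in which the tool goes at most 0.05 m and 0.15 rad, less where a joint would pass 70% of its speed; a pose out of reach is approached as far as the arm can. The fingers move at their own pace and stop on an object; grip_n is the grip in N (left out, the last holds). Time passes only in rows, so rows that do not move let the fingers close. The tool returns the time, the measured TCP pose, the force, the opening and the grip force at its end. only (a regular expression) keeps the lines of the reply that match it, lines (a string "A,B") keeps lines A to B, and quiet returns only ok. Input that does not fit is refused with a message, and nothing moves.
- bot.get_obs(): the state, without advancing time (a new reading comes with each control period).
- bot.read_camera(name): name is "scene" or "top" or "wrist"; returns the picture (384x512x3 uint8, blue, green, red); there is no depth.
- bot.camera_info(name): a dict with "vertical_fov" (degrees; the focal length in pixels is half the picture's height over the tangent of half this angle, whatever the lens; pixels are square), "cx", "cy" (the principal point, pixels), "view" (4x4, takes a point from world to camera coordinates); the wrist camera has in their place "hand_eye" (4x4, takes a point from camera to tool coordinates, whose origin is the TCP and whose axes are the flange's). Camera axes: x right, y up, looking along -z (the intrinsics and any distortion apply to the point x, -y, -z); pixel columns grow to the right and rows downward; lengths in m; the calibration is good to about 2 mm. The wrist camera is an equidistant fisheye: a pixel r from the principal point sees the ray r / f radians off the axis. A picture is of the moment at which its call begins: read the wrist's pose just before it. camera_info takes no time and is no camera call.
- bot.hand_in(): hands the job in; it is judged then, once.
The state is a dict: "t": time; "q": joint angles; "joint_vel": joint speeds; "joint_torque": joint torques, N m; "eef_pos": TCP position; "tool_rot": TCP orientation; "contact_force": force on the tool from outside, world axes, zero at the start; "torque": the same for the moment, N m; "gripper_width": opening from 0.0 (shut) to 1.0 (fully open); "grasp_force": force on a finger pad.
Only numpy, scipy, OpenCV 4.12 (cv2) and the standard library are available. Lean on these libraries where they do the work, as an engineer would, in place of code of your own. Each camera call takes 0.05 s, during which the arm holds its last target. There are 200 camera calls.

## Task

Make the feed drive safe by pressing the mushroom stop button fully down until it stays in, and only then lift the larger of the two gears out of the wooden stand. Turn the gear so that its splined stem meshes with the cross-shaped socket on top of the drive, slide it fully home against the spring until the gear's underside sits on the drive, and finish while still holding it pressed home. Leave the smaller gear and everything else on the table where they are.

Things in the scene. Friction and masses are not known exactly. Their poses are not given: they have to be found in the camera images.
- stop_button (a joint): travel of the mushroom stop button in m: 0 out, 0.009 fully down. It moves straight down; a light spring and a friction detent resist with about 4 N rising to 5 N, and it stays in where it has been pressed. It must end deeper than 0.0065.
- stop_top (a point): centre of the top of the black mushroom button (40 mm across, head 12 mm thick, slightly domed), z up; it goes down with the button. The button stands in the middle of a fixed grey box 80 x 80 x 45 mm; the top is 74 mm above the table when out, 65 mm when in.
- stand: fixed wooden stand, 170 (its x) x 80 (its y) x 40 mm high, origin at the centre of its underside. Two round bores 35 mm wide and 35 mm deep at x = -45 and +45 mm, one gear standing in each, loosely.
- large_gear: larger steel gear, 0.2 kg, to be fitted. Origin: centre of the underside of its toothed disc, z up. Disc 64 mm wide, z 0 to 12 mm. Above it a square hub to grip, 24 x 24 mm, z 12 to 44 mm, flats square to x and y. Below it a plus-shaped stem: ribs 28 x 8 mm along x and along y, down to z = -30 mm, the last 7 mm tapering to 21 x 3 mm. In the stand the disc rests on its top, 40 mm above the table.
- small_gear: the smaller gear, same shape, but with a disc 46 mm across; to be left standing in the stand. Same origin and hub.
- socket (a point): centre of the socket's mouth in the flat top of the drive (fixed grey housing 85 x 85 mm, flange 110 x 100 mm), 60 mm above the table, z up. Plus-shaped: slots 10.6 mm wide, 31 mm long end to end, along its x and y. The gear fits in four positions 90 degrees apart, play 1.3 mm and 0.09 rad each way. Fully home, the gear's origin is at this point.
- spring_seat (a joint): travel in m of the spring seat inside the socket, 0 when up. Its face is 20 mm below the mouth, so the stem meets it 10 mm before home. It pushes up with 4 N at first, 10 N when the gear is home (joint 0.010), and lifts the gear by 10 mm when let go.
- arbor_wrench: flat steel wrench, 53 x 206 x 7 mm, lying on the table in front of the drive; a bystander. Origin at the centre of its underside.
- screwdriver: screwdriver 200 mm long, behind the drive; a bystander. Origin at the centre of its underside.
- tape_measure: tape measure 35 x 90 x 63 mm, at the back right; a bystander. Origin at the centre of its underside.

How it is judged:
On the way, in this order (a step that is already met when the one before it is completed fails the run):
1. the stop button is pressed down, the larger gear still in the stand (value of joint stop_button above 0.0065 m and distance of large_gear from where it was at the start of the episode below 0.01 m), for 0.2 s.
2. the larger gear is lifted out of the stand (height (world z) of large_gear above 0.072 m), for 0.1 s.
At the end, for the whole second after the job is handed in: Stop button in by over 6.5 mm. Larger gear meshed and home: within 4 mm of the socket axis, under 3 mm above its mouth, ribs within 0.16 rad of the slots, upright within 0.1 rad, spring seat down over 7 mm, fingers bearing on the gear with over 2 N (value of joint stop_button above 0.0065 m and horizontal distance between large_gear and socket below 0.004 m and z of large_gear in the frame of socket between -0.004 and 0.003 m and (angle between the x axis of large_gear and the x axis of socket, either way round below 0.16 rad or angle between the x axis of large_gear and the y axis of socket, either way round below 0.16 rad) and angle between large_gear's own z axis and vertical below 0.1 rad and value of joint spring_seat above 0.007 m and contact force between the fingers and large_gear above 2 N); the arm keeps its last pose, push and grip.
It fails at once if the smaller gear or another bystander is shifted by over 30 mm (distance of any of small_gear, arbor_wrench, screwdriver, tape_measure from where it was at the start of the episode above 0.03 m).
It fails at once if the larger gear is lifted before the stop button is in (height (world z) of large_gear above 0.055 m and value of joint stop_button below 0.005 m).
It also fails if it takes over 45 s, if anything falls off the work surface, if the arm or the gripper's body presses on something with over 40 N, if the wrist force passes 120 N, or if a joint passes its speed limit or range.

## Working session

There is one attempt and no reset: what is moved stays moved. The work goes in short steps, Python scripts to look and compute and a tool call to move; the robot and the scene stay as the last step left them, time stands still between calls to the robot, and variables do not carry over. Pictures are saved under pics/ and viewed, at most 10 in all, crops included, and the job is handed in when it is done.

```bash
ls; mkdir -p pics
```

Run:
```python
from station import bot
import cv2,json
o=bot.get_obs();print({k:o[k] for k in("t","eef_pos","tool_rot","gripper_width")})
for n in("scene","top","wrist"):
    im=bot.read_camera(n);cv2.imwrite(f"pics/{n}0.png",im);print(n,bot.camera_info(n))
```

```text
pics
station.py
{'t': 0.0, 'eef_pos': array([ 0.24248485, -0.62927284,  0.2303126 ]), 'tool_rot': array([-9.09178484e-04,  9.83132402e-01,  1.82892860e-01, -2.33014228e-04]), 'gripper_width': 1.003346858513649}
scene {'vertical_fov': 50.347938392141685, 'cx': 255.99756440646493, 'cy': 185.72792143384513, 'view': array([[-0.6374405 , -0.77034321, -0.01552241,  0.35450163],
       [ 0.46754051, -0.40273456,  0.78689945, -0.28641586],
       [-0.61243406,  0.49434423,  0.61688598, -0.88431195],
       [ 0.        ,  0.        ,  0.        ,  1.        ]])}
top {'vertical_fov': 42.81598755259716, 'cx': 264.9140814775339, 'cy': 192.22546527553826, 'view': array([[ 1.07677966e-03, -9.99998651e-01,  1.24054569e-03,
        -1.38203287e-02],
       [ 9.90869984e-01,  1.23419479e-03,  1.34815251e-01,
        -5.47938232e-01],
       [-1.34816600e-01,  1.08405317e-03,  9.90869976e-01,
        -1.10803793e+00],
       [ 0.00000000e+00,  0.00000000e+00,  0.00000000e+00,
         1.00000000e+00]])}
wrist {'vertical_fov': 65.70646984690485, 'cx': 259.7598398046567, 'cy': 193.06044838006258, 'hand_eye': array([[-8.87803935e-04,  9.54583666e-01,  2.97941667e-01,
         7.55444014e-02],
       [ 9.99999392e-01,  1.04224910e-03, -3.59501822e-04,
         5.13808373e-04],
       [-6.53704001e-04,  2.97941166e-01, -9.54584011e-01,
        -1.43429137e-01],
       [ 0.00000000e+00,  0.00000000e+00,  0.00000000e+00,
         1.00000000e+00]])}
```

View pics/top0.png

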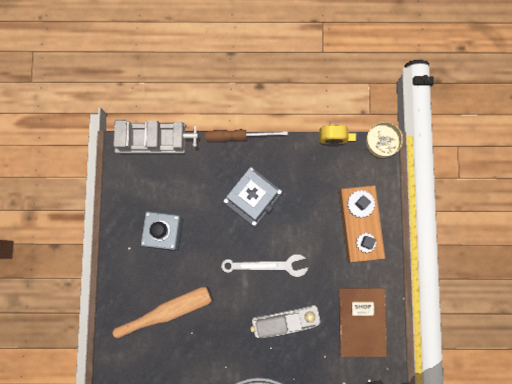

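View pics/scene0.png

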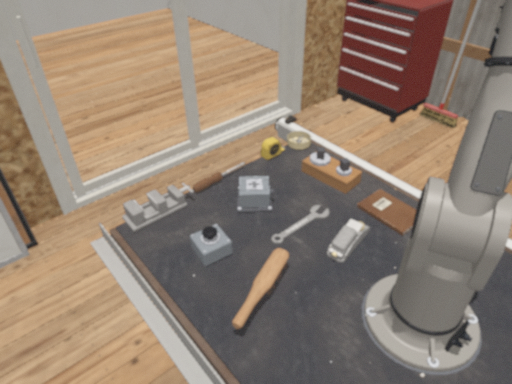

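Top view: button at about (158,230), socket at (252,193), large gear at (362,203), small gear at (368,242), stand to the right. The scene view shows the same: button (210,233), drive (255,187), gears (320,158) and (344,168).

Create h.py:
```python
import numpy as np,cv2
from station import bot
from scipy.spatial.transform import Rotation as R
def rot(q): return R.from_quat(np.r_[q[1:],q[0]]).as_matrix()
def ray(n,uv,obs=None):
    i=bot.camera_info(n);f=192/np.tan(np.radians(i["vertical_fov"])/2)
    d=np.array([uv[0]-i["cx"],uv[1]-i["cy"]])/f
    if n=="wrist":
        r=np.hypot(*d);s=np.sin(r)/max(r,1e-9);c=np.array([d[0]*s,-d[1]*s,-np.cos(r)])
        H=i["hand_eye"];M=rot(obs["tool_rot"])
        return obs["eef_pos"]+M@H[:3,3],M@H[:3,:3]@c
    V=i["view"];c=np.array([d[0],-d[1],-1.]);c/=np.linalg.norm(c)
    return -V[:3,:3].T@V[:3,3],V[:3,:3].T@c
def plane(r,z): return r[0]+r[1]*(z-r[0][2])/r[1][2]
def tri(*rs):
    A=0;b=0
    for p,d in rs:
        P=np.eye(3)-np.outer(d,d);A=A+P;b=b+P@p
    x=np.linalg.solve(A,b);return x,[np.linalg.norm((np.eye(3)-np.outer(d,d))@(x-p)) for p,d in rs]
def blobs(im,roi,mask,amin=20):
    x,y,X,Y=roi;m=mask(im[y:Y,x:X].astype(int)).astype(np.uint8)
    out=[]
    for c in cv2.findContours(m,cv2.RETR_EXTERNAL,cv2.CHAIN_APPROX_NONE)[0]:
        a=cv2.contourArea(c)
        if a>=amin:
            (cx,cy),s,t=cv2.minAreaRect(c);M=cv2.moments(c)
            out.append((round(a),np.round([M["m10"]/M["m00"]+x,M["m01"]/M["m00"]+y],1),np.round([cx+x,cy+y],1),np.round(s,1),round(t,1)))
    return out
```

Run:
```python
from h import *
t=cv2.imread("pics/top0.png");s=cv2.imread("pics/scene0.png")
dark=lambda a:a.max(2)<65
br=lambda a:a.min(2)>200
for n,im,roi,m in[("but",t,(142,212,178,248),dark),("hubL",t,(349,190,374,215),lambda a:a.max(2)<90),("hubS",t,(356,232,379,252),lambda a:a.max(2)<90),("sock",t,(240,182,266,205),lambda a:a.max(2)<110),
 ("sbut",s,(195,220,225,245),dark),("shubL",s,(308,145,333,163),lambda a:a.max(2)<90),("shubS",s,(335,155,352,175),lambda a:a.max(2)<90),("ssock",s,(243,178,268,192),lambda a:a.max(2)<140)]:
    print(n,*blobs(im,roi,m,8))
c=lambda im,x,y,w,h:cv2.resize(im[y:y+h,x:x+w],(400,300),interpolation=cv2.INTER_CUBIC)
cv2.imwrite("pics/c1.png",np.vstack([np.hstack([c(t,330,180,80,60),c(t,215,163,80,60)]),np.hstack([c(s,295,140,64,48),c(s,225,165,64,48)])]))
```

```text
but (180, array([157.9, 229.5]), array([158.3, 229.2]), array([14.8, 15.6]), 45.0)
hubL (14, array([359.5, 206.2]), array([359.3, 205.8]), array([8.5, 2.1]), 45.0)
hubS (11, array([363.5, 241.5]), array([363.8, 243. ]), array([12.6,  6.6]), 71.6)
sock
sbut (90, array([209.3, 232.2]), array([209.5, 232.5]), array([11., 11.]), 90.0)
shubL (20, array([320.1, 154.4]), array([320.5, 154.5]), array([5., 5.]), 90.0)
shubS (36, array([344.2, 165.5]), array([344.1, 165.6]), array([8.5, 7.1]), 15.9)
ssock
```

View pics/c1.png

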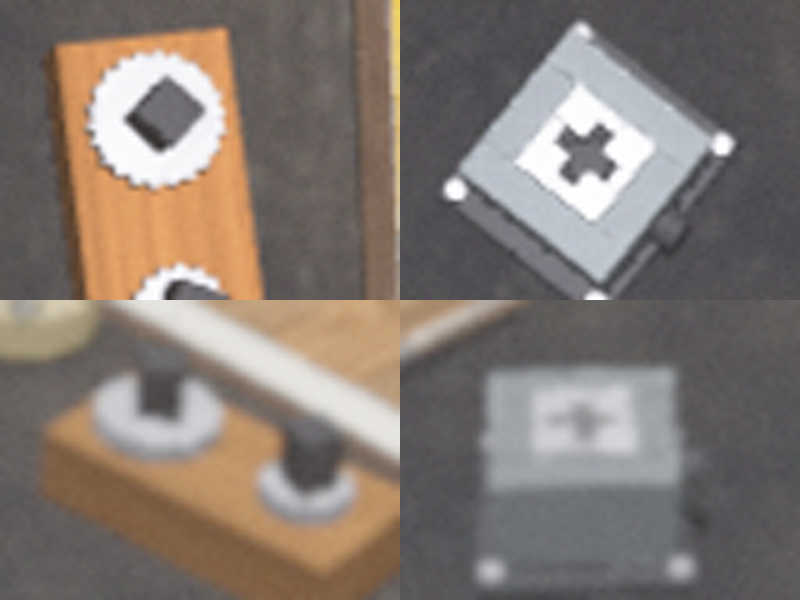

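The crops show the large gear's hub top at about top (364,201.4), turned about 45° to the image, and the cross socket at top (252,193.6) and scene (255.4,184.5). The small gear is below the large one in the stand.

Run:
```python
from h import *
np.set_printoptions(precision=4,suppress=True)
print("but",plane(ray("top",(158,229.3)),.074),tri(ray("top",(158,229.3)),ray("scene",(209.3,232))))
print("hub",plane(ray("top",(364,201.4)),.096),"disc",plane(ray("top",(361,204)),.052))
print("sock",plane(ray("top",(252,193.6)),.06),tri(ray("top",(252,193.6)),ray("scene",(255.4,184.5))))
o=bot.get_obs();M=rot(o["tool_rot"]);print(M)
print("to but local",M.T@(plane(ray("top",(158,229.3)),.074)-o["eef_pos"]))
```

```text
but [0.4589 0.2261 0.074 ] (array([0.4597, 0.2289, 0.0619]), [np.float64(0.00017264668406346447), np.float64(0.00017264668406348661)])
hub [ 0.5197 -0.2323  0.096 ] disc [ 0.5189 -0.2343  0.052 ]
sock [0.5416 0.0164 0.06  ] (array([0.5412, 0.0154, 0.055 ]), [np.float64(0.001529760322040962), np.float64(0.0015297603220410217)])
[[ 0.9331  0.3596 -0.0006]
 [ 0.3596 -0.9331  0.0013]
 [-0.0001 -0.0014 -1.    ]]
to but local [ 0.5095 -0.7203  0.1575]
```
Tool axis: x_tool=(0.933,0.36). yaw = 0.368. Moving from (0.243,-0.63) r=0.674 to (0.459,0.226) r=0.512. Path: straight line in world passes at x~0.3.. min radius? Line: direction (0.216,0.856). closest to base: cross = |0.243*0.856-(-0.63)*0.216|/0.883=(0.208+0.136)/.883=0.39. Below 0.425 reach. So first go +x then over y. Also it would be useful to pass over the gear: with the wrist camera, look at gear and socket en route. Height 0.23 TCP; fine, things are low (vise ~?).

The rows are not in the units I measure in: shifts go in units of 25 mm and turns go in units of 0.2 rad. I convert before sending: -0.04 m is -1.6, 0.04 m is 1.6.

Request:
shift_gripper:
  motion:
    - {"z": -1.6, "aperture": 1}
    - {"x": 1.6, "y": -1.08, "aperture": 1}
    - {"x": 1.6, "y": -1.08, "aperture": 1}
    - {"x": 1.6, "y": -1.08, "aperture": 1}
    - {"x": 1.6, "y": -1.08, "aperture": 1}
    - {"x": 1.6, "y": -1.08, "aperture": 1}
    - {"x": 1.6, "y": -1.08, "aperture": 1}
    - {"x": 1.6, "y": -1.08, "aperture": 1}
    - {"x": 1.6, "y": -1.08, "aperture": 1}
    - {"x": 1.6, "y": -1.08, "aperture": 1}
    - {"x": 1.6, "y": -1.08, "aperture": 1}
    - {"z": 1.6, "aperture": 1}
    - {"aperture": 1}
  grip_n: 40

```text
t: 1.45
eef_pos: [0.5167, -0.2315, 0.227]
tool_rot: [-0.002, 0.983, 0.185, -0.004]
contact_force: [-0.8, -0.0, -0.5]
gripper_width: 1.003
grasp_force: 0.0
```

Run:
```python
from h import *
import json
o=bot.get_obs();im=bot.read_camera("wrist");cv2.imwrite("pics/w1.png",im)
json.dump({"eef_pos":list(o["eef_pos"]),"tool_rot":list(o["tool_rot"])},open("w1.json","w"))
print(o["eef_pos"],o["contact_force"],o["q"])
```

```text
[ 0.51672979 -0.23145259  0.22701875] [-0.7848047  -0.03508223 -0.45232524] [ 0.47044596  0.31710056 -0.19680275  1.80793896  0.07022394  1.03165108
 -0.95267799]
```

View pics/w1.png

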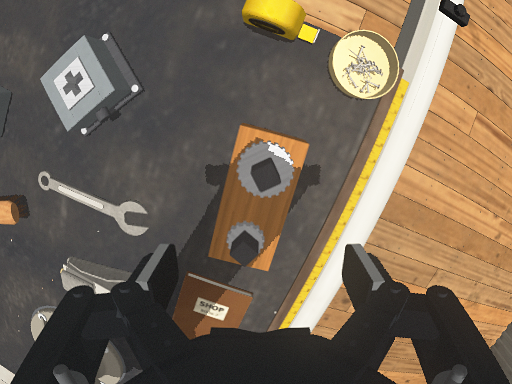

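Wrist view: large gear's hub at about (265,175), small gear's hub at (244,247), socket cross at (73,85), directly measurable.

Run:
```python
from h import *
im=cv2.imread("pics/w1.png")
g=im.max(2)
print(g[152:196:2,244:290:2])
print(g[68:104:2,54:92:2])
c=lambda x,y:cv2.resize(im[y:y+48,x:x+64],(400,300),interpolation=cv2.INTER_CUBIC)
cv2.imwrite("pics/c2.png",np.hstack([c(234,150),c(42,60)]))
```

```text
[[119 139 140 144 144 140 138 133 136 139 141 141 138 133 129 240 245 244
  243 242 252 146 136]
 [130 144 143 139 137 133 134 141 141 138 139 136 139 140 138 240 247 247
  244 244 246 249 209]
 [141 140 137 132 136 137 139 139 136 137 138 141 140 138 140 141 131 129
  245 247 243 250 240]
 [136 130 135 137 141 139 137 136 139 141 139 124  62  54 136 141 142 139
  135 133 239 245 251]
 [137 139 140 139 138 138 140 142 135 111  58  56  56  59  80 143 141 141
  142 142 140 245 247]
 [138 138 137 139 139 139 135 104  60  52  58  57  59  62  55 140 143 142
  144 144 142 140 130]
 [136 138 136 140 132  95  54  56  61  58  54  60  66  69  58  80 144 144
  142 140 141 139 137]
 [138 139 138 144  66  53  59  56  57  60  64  66  71  68  65  52 138 141
  140 139 142 142 143]
 [140 137 137 144  54  57  59  61  65  65  66  70  69  70  68  60  92 142
  139 141 142 140 140]
 [140 141 142 132  57  60  67  68  66  66  64  66  69  65  67  66  50 139
  140 141 142 141 138]
 [140 138 140 110  64  65  63  65  68  66  67  66  67  68  66  65  55 111
  143 141 138 139 142]
 [140 142 140 129  62  65  65  67
[... 1793 characters left out ...]
 105 105 104 106  95 119 230 227 228 229 231
  232]
 [168 164 231 232 213 110 112 112 111 112 111  96  92 230 224 223 223 226
  232]
 [166 166 213 225 231  99 110 107 117 133 112 115 115 107 231 227 229 228
  109]
 [167 166 164 229 224 214 107 124 231 221 109 111 105 231 225 231 233  92
  174]
 [168 167 168 188 223 226 143 235 230 236 121 109 229 225 228 196 103 172
  167]
 [167 167 169 166 230 225 232 230 230 232 226 231 225 225 224  90 170 169
  168]
 [166 166 167 167 194 231 230 230 230 229 232 227 227 211 108 168 166 167
  167]
 [166 168 166 167 167 225 224 223 226 225 228 231 186 135 169 167 167 169
  169]
 [165 167 167 166 169 179 227 224 225 223 227 169 150 166 167 166 167 168
  167]]
```

View pics/c2.png

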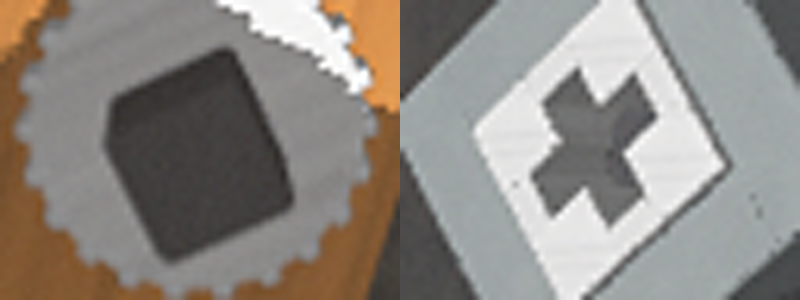

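The hub's top face corners are at about (251.1,173.2), (260.9,191.9), (280.9,183.3); the cross is centred near (73.5,84).

Add to h.py:
```python
def yawsq(P): # edge directions mod 90deg
    v=np.diff(P[:,:2],axis=0);return np.degrees(np.arctan2(v[:,1],v[:,0]))%90
def rectpl(pts,o,z):
    P=np.array([plane(ray("wrist",p,o),z) for p in pts])
    r=cv2.minAreaRect((P[:,:2]*1000).astype(np.float32));return r
def cnt(m):
    return max(cv2.findContours(m.astype(np.uint8),cv2.RETR_EXTERNAL,cv2.CHAIN_APPROX_NONE)[0],key=cv2.contourArea)[:,0]
```

Run:
```python
from h import *
import json
o={k:np.array(v) for k,v in json.load(open("w1.json")).items()}
im=cv2.imread("pics/w1.png");g=im.max(2)
P=np.array([plane(ray("wrist",p,o),.096) for p in[(251.1,173.2),(260.9,191.9),(280.9,183.3)]])
print("hub",(P[0]+P[2])/2,yawsq(P),np.linalg.norm(np.diff(P,axis=0),axis=1))
# disc centre from contour (top face of disc z .052): gray/white nonorange
hsv=cv2.cvtColor(im,cv2.COLOR_BGR2HSV)
m=np.zeros_like(g);m[60:108,42:106]=0
s=(g<180).astype(np.uint8);n,l,st,ce=cv2.connectedComponentsWithStats(s)
i=l[84,73];c=cnt(l==i);print(st[i],ce[i])
r=rectpl(c,o,.06);print("sock contour",r)
cs=tri(ray("top",(252,193.6)),ray("wrist",ce[i],o));print(cs,plane(ray("wrist",ce[i],o),.06))
print("hub tri",tri(ray("top",(364,201.4)),ray("wrist",(266,178.2),o)))
```

```text
hub [ 0.52248041 -0.23555998  0.096     ] [47.85873366 45.58671448] [0.02079232 0.02103982]
[ 63  71  20  26 318] [72.48742138 82.98742138]
sock contour ((541.7748413085938, 15.434797286987305), (28.834367752075195, 27.417404174804688), 7.111841678619385)
(array([0.54195186, 0.01649161, 0.05809358]), [np.float64(7.695803452030918e-05), np.float64(7.695803452037304e-05)]) [0.54230445 0.01517411 0.06      ]
hub tri (array([ 0.52057478, -0.23538811,  0.08656833]), [np.float64(0.0011573431749040278), np.float64(0.0011573431749040371)])
```

Scaled: -0.0449 m is -1.796, 0.0113 m is 0.452.

Request:
shift_gripper:
  motion:
    - {"x": 0.452, "y": -1.796, "aperture": 0}
    - {"x": 0.452, "y": -1.796, "aperture": 0}
    - {"x": 0.452, "y": -1.796, "aperture": 0}
    - {"x": 0.452, "y": -1.796, "aperture": 0}
    - {"x": 0.452, "y": -1.796, "aperture": 0}
    - {"x": 0.452, "y": -1.796, "aperture": 0}
    - {"x": 0.452, "y": -1.796, "aperture": 0}
    - {"x": 0.452, "y": -1.796, "aperture": 0}
    - {"x": 0.452, "y": -1.796, "aperture": 0}
    - {"x": 0.452, "y": -1.796, "aperture": 0}
    - {"z": 1.2, "aperture": 0}
    - {"z": 1.2, "aperture": 0}
    - {"aperture": 0}
    - {"aperture": 0}

```text
t: 2.9
eef_pos: [0.4639, 0.2245, 0.1725]
tool_rot: [0.0, 0.983, 0.182, 0.0]
contact_force: [-0.3, -0.3, 0.7]
gripper_width: -0.0
grasp_force: 0.0
```

Run:
```python
from h import *
o=bot.get_obs();im=bot.read_camera("wrist");cv2.imwrite("pics/w2.png",im)
print(o["eef_pos"],o["tool_rot"],o["contact_force"],o["gripper_width"])
g=im.max(2)
for b in blobs(im,(200,60,330,300),lambda a:a.max(2)<50,150):
    print(b,plane(ray("wrist",b[1],o),.074),tri(ray("top",(158,229.3)),ray("wrist",b[1],o)))
```

```text
[0.46389839 0.22449395 0.17248772] [2.33424740e-04 9.83356453e-01 1.81686493e-01 2.22055464e-04] [-0.31973521 -0.32794694  0.70907875] -5.819740408879244e-05
(247, array([259.2, 206.7]), array([258.3, 200.2]), array([29. , 42.6]), 51.3) [0.45248202 0.21994875 0.074     ] (array([0.45802491, 0.22228297, 0.09081485]), [np.float64(0.00023417500782520946), np.float64(0.00023417500782538608)])
```

View pics/w2.png

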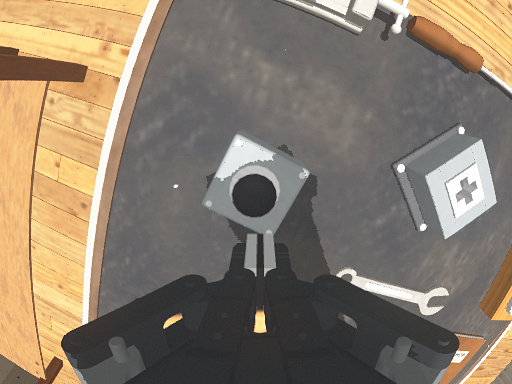

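Button's black head is at about (254,194), the fingertips at (260,236), and the socket cross is visible at (466,189).

Run:
```python
from h import *
o=bot.get_obs();im=cv2.imread("pics/w2.png");M=rot(o["tool_rot"])
g=im.max(2);n,l,st,ce=cv2.connectedComponentsWithStats((g<70).astype(np.uint8))
i=l[194,254];print(st[i],ce[i],g[194,225:285:3])
p=plane(ray("wrist",ce[i],o),.074);print(p,tri(ray("top",(158,229.3)),ray("wrist",ce[i],o)))
print("local",M.T@(p-o["eef_pos"]))
n,l,st,c2=cv2.connectedComponentsWithStats((g<180).astype(np.uint8))
i=l[189,466];print(st[i],c2[i],plane(ray("wrist",c2[i],o),.06),rectpl(cnt(l==i),o,.06))
```

```text
[ 232  174   44   43 1463] [253.92002734 195.26110731] [141 139 141  45  52  55  52  51  56  52  51  57  52  52  51  53  51 136
 149 143]
[0.46096592 0.22841287 0.074     ] (array([0.45913619, 0.22765865, 0.06755175]), [np.float64(0.0001913318257937251), np.float64(0.0001913318257937686)])
local [-0.00212545 -0.00439642  0.09911966]
[456 177  21  28 302] [465.90397351 190.52980132] [0.54263952 0.01574383 0.06      ] ((542.7682495117188, 15.169266700744629), (28.77649688720703, 27.26313018798828), 9.53825855255127)
```

Scaled: 0.03 m is 1.2, 0.005 m is 0.2.

Request:
shift_gripper:
  motion:
    - {"x": -0.08, "y": -0.176, "z": 1.2, "aperture": 0}
    - {"z": 1.2, "aperture": 0}
    - {"z": 1.2, "aperture": 0}
    - {"z": 0.2, "aperture": 0}
    - {"z": 0.16, "aperture": 0}
    - {"z": 0.16, "aperture": 0}
    - {"z": 0.16, "aperture": 0}
    - {"aperture": 0}
    - {"aperture": 0}

```text
t: 3.85
eef_pos: [0.4606, 0.2291, 0.0652]
tool_rot: [-0.0, 0.983, 0.183, 0.001]
contact_force: [0.9, -2.3, 4.0]
gripper_width: 0.001
grasp_force: 2.1
```

Scaled: 0.002 m is 0.08.

Request:
shift_gripper:
  motion:
    - {"z": 0.08, "aperture": 0}
    - {"aperture": 0}
    - {"aperture": 0}

```text
t: 4.15
eef_pos: [0.4607, 0.2292, 0.0644]
tool_rot: [0.0, 0.983, 0.183, 0.001]
contact_force: [-2.8, -4.6, 20.8]
gripper_width: 0.004
grasp_force: 10.3
```

Scaled: 0.0457 m is 1.828, -0.045 m is -1.8.

Request:
shift_gripper:
  motion:
    - {"z": -1.6, "aperture": 0}
    - {"z": -1.6, "aperture": 0}
    - {"z": -1.8, "aperture": 1}
    - {"y": 1.828, "aperture": 1}
    - {"y": 1.828, "aperture": 1}
    - {"y": 1.828, "aperture": 1}
    - {"y": 1.828, "aperture": 1}
    - {"y": 1.828, "aperture": 1}
    - {"aperture": 1}
    - {"aperture": 1}
    - {"aperture": 1}

```text
t: 5.25
eef_pos: [0.5412, 0.0173, 0.1872]
tool_rot: [-0.0, 0.983, 0.184, -0.0]
contact_force: [0.1, 0.6, 0.6]
gripper_width: 1.0
grasp_force: 0.0
```

Run:
```python
from h import *
o=bot.get_obs();im=bot.read_camera("wrist");cv2.imwrite("pics/w3.png",im)
print(o["eef_pos"],o["tool_rot"])
g=im.max(2)
n,l,st,c2=cv2.connectedComponentsWithStats((g<180).astype(np.uint8))
for i in range(1,n):
  if 250<st[i][4]<3000 and st[i][2]<60: print(i,st[i],c2[i],plane(ray("wrist",c2[i],o),.06),rectpl(cnt(l==i),o,.06),tri(ray("top",(252,193.6)),ray("wrist",c2[i],o))[0])
t=bot.read_camera("top");cv2.imwrite("pics/top1.png",t)
```

```text
[0.5411774  0.01726483 0.18723999] [-4.81864011e-04  9.82968943e-01  1.83771114e-01 -5.32561178e-05]
193 [245 167  34  34 653] [261.15467075 183.61255743] [0.54222575 0.0157219  0.06      ] ((542.0875244140625, 15.569576263427734), (29.505359649658203, 29.253040313720703), 6.8138933181762695) [0.54187435 0.0160346  0.05914467]
195 [ 47 169  29  35 765] [ 60.49150327 186.06666667] [0.46030313 0.22445787 0.06      ] ((459.6497497558594, 225.36892700195312), (38.26567840576172, 43.164608001708984), 41.45054244995117) [0.54726772 0.0465695  0.26849215]
```

Scaled: 0.0381 m is 1.524, -0.0183 m is -0.732, -0.15 rad is -0.75.

Request:
shift_gripper:
  motion:
    - {"x": -0.732, "y": 1.524, "aperture": 1}
    - {"x": -0.732, "y": 1.524, "aperture": 1}
    - {"x": -0.732, "y": 1.524, "aperture": 1}
    - {"x": -0.732, "y": 1.524, "aperture": 1}
    - {"x": -0.732, "y": 1.524, "aperture": 1}
    - {"x": -0.732, "y": 1.524, "aperture": 1}
    - {"rz": -0.75, "aperture": 1}
    - {"rz": -0.75, "aperture": 1}
    - {"rz": -0.75, "aperture": 1}
    - {"aperture": 1}
    - {"aperture": 1}

```text
t: 6.45
eef_pos: [0.5216, -0.2362, 0.1873]
tool_rot: [-0.0, 0.918, 0.396, 0.0]
contact_force: [0.0, 0.4, 0.5]
gripper_width: 1.002
grasp_force: 0.0
```

Run:
```python
from h import *
import json
o=bot.get_obs();im=bot.read_camera("wrist");cv2.imwrite("pics/w4.png",im)
json.dump({"eef_pos":list(o["eef_pos"]),"tool_rot":list(o["tool_rot"])},open("w4.json","w"))
print(o["eef_pos"],o["tool_rot"])
cv2.imwrite("pics/c4.png",cv2.resize(im[120:270,160:360],(800,600),interpolation=cv2.INTER_CUBIC))
```

```text
[ 0.52160254 -0.23618035  0.18733914] [-1.28359039e-04  9.18055640e-01  3.96451514e-01  1.47260848e-04]
```

View pics/c4.png

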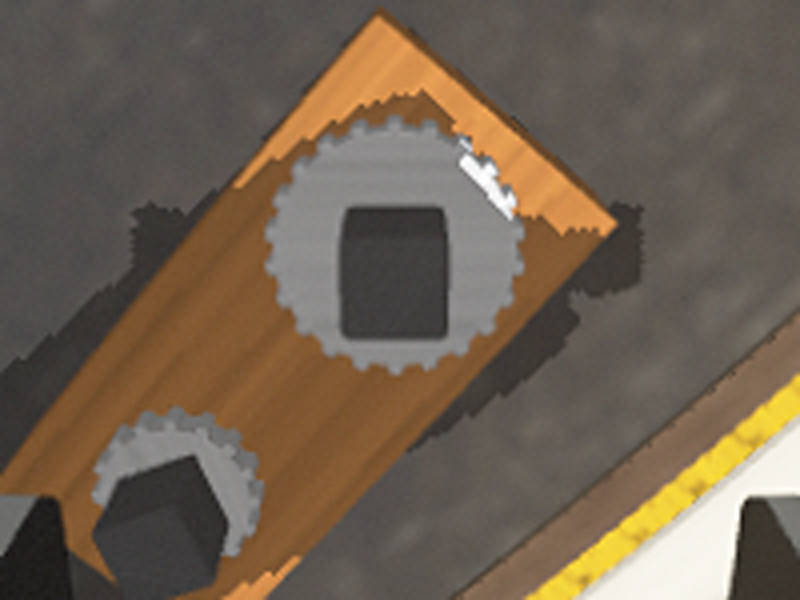

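The hub is nearly square to the tool; its top face's corners in wrist pixels are about (244.7,179), (272,179), (271.8,204.6), (245,204.6).

Run:
```python
from h import *
import json
o={k:np.array(v) for k,v in json.load(open("w4.json")).items()};o1={k:np.array(v) for k,v in json.load(open("w1.json")).items()}
im=cv2.imread("pics/w4.png");g=im.max(2);M=rot(o["tool_rot"])
print(g[160:215:2,258]);print(g[195,236:282])
C=[(244.7,179),(272,179),(271.8,204.6),(245,204.6)]
P=np.array([plane(ray("wrist",p,o),.096) for p in C])
c=P.mean(0);print(c,yawsq(P),np.linalg.norm(np.diff(P,axis=0),axis=1),"local",M.T@(c-o["eef_pos"]))
tc=tri(ray("wrist",np.mean(C,0),o),ray("wrist",(266,178.2),o1),ray("top",(364,201.4)));print(tc)
print("yaw tool",np.degrees(np.arctan2(M[1,0],M[0,0])))
# disc outline
mm=(cv2.cvtColor(im,cv2.COLOR_BGR2HSV)[...,1]<40).astype(np.uint8);mm[:,:]*=1
n,l,st,ce=cv2.connectedComponentsWithStats(mm);i=l[165,258];print(st[i]);ct=cnt(l==i)
print(rectpl(ct,o,.052))
P=np.array([plane(ray("wrist",p,o),.052) for p in ct]);print(cv2.minEnclosingCircle((P[:,:2]*1000).astype(np.float32)))
```

```text
[138 138 142 139 140 133  54  58  56  57  68  65  63  65  69  67  67  63
  65  65  64  67  76 144 140 142 144 128]
[142 143 142 143 141 142 141 144 129  81  58  61  65  63  66  64  66  64
  65  65  66  66  66  68  65  67  65  67  66  66  65  63  63  66  63  56
 132 143 143 141 142 143 141 141 140 141]
[ 0.52304273 -0.23340206  0.096     ] [46.65294069 46.92501772 46.66883381] [0.02228751 0.0221554  0.02246883] local [ 0.00297588 -0.00084572  0.09134035]
(array([ 0.5206459 , -0.23531086,  0.08659613]), [np.float64(0.0004785431025393378), np.float64(0.0012045628873102669), np.float64(0.001071989442698209)])
yaw tool 46.71306381138596
[ 226  149   65   64 3056]
((520.5940551757812, -234.9542694091797), (63.5758056640625, 62.63296127319336), 48.257598876953125)
((520.9392700195312, -235.289794921875), 32.17295837402344)
```

Hub top triangulates to z≈0.087 (text: 0.084), centre (0.5207,−0.2352), yaw 46.7° – already matching the tool.

Scaled: -0.0013 m is -0.052, 0.04 m is 1.6.

Request:
shift_gripper:
  motion:
    - {"y": -0.052, "z": 1.6, "aperture": 1}
    - {"z": 1.6, "aperture": 1}
    - {"z": 1.2, "aperture": 1}
    - {"z": 0.6, "aperture": 1}
    - {"z": 0.24, "aperture": 1}
    - {"aperture": 0}
    - {"aperture": 0}
    - {"aperture": 0}
    - {"aperture": 0}
    - {"aperture": 0}
    - {"aperture": 0}
  grip_n: 80

```text
t: 7.6
eef_pos: [0.5212, -0.2366, 0.0576]
tool_rot: [0.001, 0.918, 0.397, 0.001]
contact_force: [-1.1, 0.7, 6.3]
gripper_width: 0.264
grasp_force: 79.4
```

Scaled: 0.033 m is 1.32, -0.0263 m is -1.052, -0.089 rad is -0.445.

Request:
shift_gripper:
  motion:
    - {"z": -0.8, "aperture": 0}
    - {"z": -1.6, "aperture": 0}
    - {"z": -1.6, "aperture": 0}
    - {"x": 1.32, "y": -1.052, "aperture": 0}
    - {"x": 1.32, "y": -1.052, "aperture": 0}
    - {"x": 1.32, "y": -1.052, "aperture": 0}
    - {"x": 1.32, "y": -1.052, "aperture": 0}
    - {"x": 1.32, "y": -1.052, "aperture": 0}
    - {"x": 1.32, "y": -1.052, "aperture": 0}
    - {"rz": -0.445, "aperture": 0}
    - {"aperture": 0}
    - {"aperture": 0}

```text
t: 8.8
eef_pos: [0.5403, 0.0149, 0.1561]
tool_rot: [0.0, 0.9, 0.436, -0.0]
contact_force: [-0.0, -0.1, -2.0]
gripper_width: 0.267
grasp_force: 79.0
```

Run:
```python
from h import *
o=bot.get_obs();M=rot(o["tool_rot"]);print(o["eef_pos"],M[:,2],"yaw",np.degrees(np.arctan2(M[1,0],M[0,0])),"local",M.T@(np.array([.5422,.0156,.06])-o["eef_pos"]))
im=bot.read_camera("wrist");cv2.imwrite("pics/w5.png",im)
cv2.imwrite("pics/c5.png",np.hstack([cv2.resize(im[120:270,180:350],(450,397)),cv2.resize(bot.read_camera("scene")[130:230,210:300],(350,397))]))
```

```text
[0.54033156 0.01491212 0.15609281] [-6.58092702e-04 -7.96836025e-04 -9.99999466e-01] yaw 51.75646482921674 local [0.0017961  0.00104391 0.09609098]
```

View pics/c5.png

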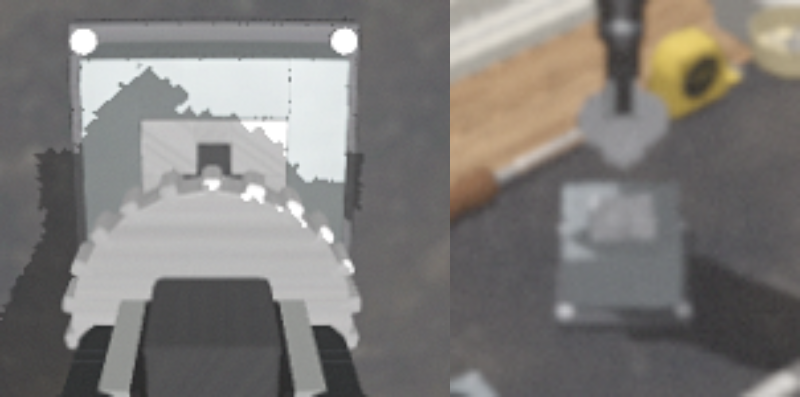

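The gear is held level with the disc front at about (259,187); the socket's far slot shows at crop (213,158), in line with the hub's centre (crop x 212).

Run:
```python
from h import *
o=bot.get_obs();M=rot(o["tool_rot"]);im=cv2.imread("pics/w5.png");g=im.max(2)
T=o["eef_pos"]
for y in (184,186,188,190,192): 
    for z in(.1385,.1505): print(y,z,(M.T@(plane(ray("wrist",(259.3,y),o),z)-T))[:2])
print(g[160:236:2,259]);
for y in(228,236): print(g[y,228:292:2])
for uv in [(207,246),(315,246)]: print((M.T@(plane(ray("wrist",uv,o),.1505)-T)))
# slot end
for y in range(170,178): print(y,(M.T@(plane(ray("wrist",(260.5,y),o),.06)-T))[:2],g[y,252:272:1])
```

```text
184 0.1385 [ 3.03714916e-02 -5.90879521e-06]
184 0.1505 [3.37225276e-02 1.57981354e-05]
186 0.1385 [ 2.92014412e-02 -7.45570624e-06]
186 0.1505 [3.26396985e-02 1.43665388e-05]
188 0.1385 [ 2.80268580e-02 -9.01643946e-06]
188 0.1505 [3.15526746e-02 1.29221503e-05]
190 0.1385 [ 2.68476086e-02 -1.05912182e-05]
190 0.1505 [3.04613323e-02 1.14647634e-05]
192 0.1385 [ 2.56635579e-02 -1.21802703e-05]
192 0.1505 [2.93655466e-02 9.99416705e-06]
[228 199 136 192 189 187 189 130  91  89  92 129 162 160 247 255 189 190
 190 188 190 190 186 180 182 187 188 183 185 186 187 188 161  72  77  77
  77  77]
[188 188 188 187 190  94  75  75  76  78  75  77  76  76  76  75  74  75
  77  77  78  76  78  77  77  78  76 145 187 185 186 186]
[147 151 149 116  60  77  76  76  74  77  76  77  76  76  78  76  76  77
  74  75  77  75  76  75  75  77  75  77  50 154 151 151]
[-0.00274686 -0.02978886  0.00561491]
[-0.00283978  0.03168124  0.00561897]
170 [0.02046091 0.00085843] [192 189 188 190 191 187 186 187 188 191 190 190 187 188 192 191 191 190
 190 191]
171 [0.0196122  0.00085821] [196 188 190 190 186 185 187 188 189 191 187 187 187 191 194 189 193 191
 189 188]
172 [0.01876215 0.00085799] [194 191 191 187 189 188 188 189 190 191 189 189 191 193 194 193 194 194
 191 191]
173 [0.01791075 0.00085777] [196 191 181 174 173 173 173 175 175 174 173 175 177 179 184 182 193 194
 196 193]
174 [0.01705797 0.00085756] [196 192 159 126 122 123 127 130 126 125 125 126 126 124 139 167 186 190
 195 196]
175 [0.01620378 0.00085736] [195 194 144  93  83  85  88  90  91  90  93  88  83  81  99 160 191 189
 189 193]
176 [0.01534817 0.00085715] [197 194 145 100  93  95  92  91  91  94  93  95  92  88  96 163 193 193
 189 190]
177 [0.01449112 0.00085696] [196 197 146 101  92  92  94  92  94  93  95  95  92  90  96 162 193 197
 193 191]
```

Request:
shift_gripper:
  motion:
    - {"x": 0.048, "y": 0.036, "z": 1.2, "aperture": 0}
    - {"z": 0.6, "aperture": 0}
    - {"z": 0.2, "aperture": 0}
    - {"z": 0.2, "aperture": 0}
    - {"z": 0.2, "aperture": 0}
    - {"aperture": 0}
    - {"aperture": 0}

```text
t: 9.6
eef_pos: [0.5424, 0.0166, 0.0967]
tool_rot: [0.0, 0.899, 0.438, 0.0]
contact_force: [0.6, -0.2, -1.9]
gripper_width: 0.264
grasp_force: 79.0
```

Request:
shift_gripper:
  motion:
    - {"z": 0.24, "aperture": 0}
    - {"z": 0.2, "aperture": 0}
    - {"z": 0.16, "aperture": 0}
    - {"z": 0.12, "aperture": 0}
    - {"z": 0.08, "aperture": 0}
    - {"aperture": 0}
    - {"aperture": 0}

```text
t: 10.3
eef_pos: [0.5427, 0.0165, 0.0775]
tool_rot: [0.001, 0.899, 0.438, 0.0]
contact_force: [-3.6, -0.9, 13.6]
gripper_width: 0.267
grasp_force: 81.1
```

Scaled: 0.0015 m is 0.06.

Request:
shift_gripper:
  motion:
    - {"z": 0.06, "aperture": 0}
    - {"aperture": 0}
    - {"aperture": 0}

```text
t: 10.6
eef_pos: [0.5427, 0.0165, 0.0775]
tool_rot: [0.001, 0.899, 0.438, 0.0]
contact_force: [-9.1, -2.4, 28.8]
gripper_width: 0.266
grasp_force: 83.3
```

Run:
```python
from h import *
im=bot.read_camera("wrist");s=bot.read_camera("scene")
cv2.imwrite("pics/c6.png",np.hstack([cv2.resize(im[110:270,170:350],(450,400)),cv2.resize(s[150:250,190:280],(350,400),interpolation=cv2.INTER_CUBIC)]))
o=bot.get_obs();print(o["eef_pos"],o["contact_force"],o["grasp_force"])
```

```text
[0.54265237 0.01651218 0.07747043] [-9.33640077 -1.91804252 28.32830096] 83.26024889945984
```

View pics/c6.png

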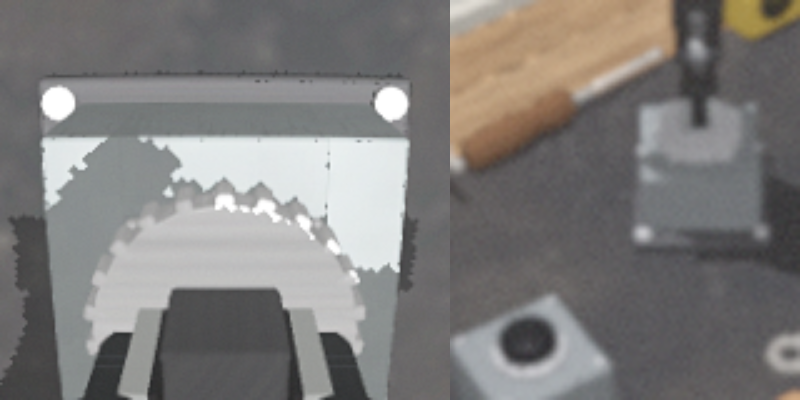

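The gear disc sits flat on the drive (wrist crop, disc front at (225,190)), still gripped. The added push raised the force to 28 N with no travel, so it is on the hard stop. In the scene crop at (527,340) the button is still in.

```bash
python3 -c "
from station import bot
print(bot.hand_in())"
```

```text
the job is handed in; nothing more can be done
None
```

The job is handed in at about 10.6 s: the stop button was pressed to its hard stop first, then the larger gear was lifted, meshed and held home on the drive (28 N push, no further travel); no verdict was returned.

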